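# Shift the gated gas selector to line three

## Task

Switch the gas selector box to line three: push its ball-topped lever along the H-shaped gate to the middle, across to the right, then forward (away from the robot) until it is fully home in the third slot, the far right one marked with three dots. Only push it with the fingers: do not pull the knob up, do not put the lever into the fourth slot (near right) on the way, and leave the two vials and the white pad where they are. Finish with the hand clear of everything.

Things in the scene. Friction and masses are not known exactly. Their poses are not given: they have to be found in the camera images.
- selector: The gas selector: a fixed white box 190 (x) by 170 (y) by 80 mm high, with an H-shaped gate cut in the aluminium plate on its top. Origin: centre of its underside, on the bench. Its x axis points forward (away from the robot, turned up to 0.35 rad either way), y to the left, z up. Brass hose barbs at the back, a small gauge in front. Nothing but the lever stands above the plate.
- gate_center (a point): Centre of the gate, on the plate 80 mm above the bench. Four slots run along the selector's x, at y = +23 mm and -23 mm: 1 far left, 2 near left, 3 far right, 4 near right, marked by 1 to 4 black dots. One cross slot along y through the middle (x = 0) joins them. The long slots are 14 mm wide, the cross slot 18 mm, the lever's stem 10 mm.
- pivot (a point): The point about which the lever swings: inside the box, 20 mm above the bench, 60 mm below gate_center. The blocks between the slots stop the stem, so the lever crosses only while lever_fore is within about 0.06 rad of 0.
- knob_center (a point): Centre of the lever's black ball knob, 36 mm in diameter, 135 mm from the pivot up the 10 mm steel stem (155 mm above the bench when upright, about 137 mm at a slot's end, then some 50 mm forward or back and 47 mm to the side of the pivot). 1.5 to 3 N at the ball move the lever; it stays where it is left (stiff joint, no spring).
- lever_across (a joint): Sideways lean of the lever, rad: negative = left, 0 = upright, positive = right; stops at -0.38 and +0.38. In the left slots it is between -0.38 and -0.33, in the right slots between 0.33 and 0.38. It starts on the left.
- lever_fore (a joint): Fore-and-aft lean, rad: positive = forward (the selector's +x), 0 = in the cross slot, negative = back to the robot; stops at -0.38 and +0.38. Starts anywhere along the left slots, 1 or 2. Home in slot 3 means above 0.30 with lever_across above 0.30.
- knob_lift (a joint): How far the ball knob is pulled up along the stem, m: 0 = down, at most 0.012. A spring holds it down with 6 N, rising to 12 N; pulling it up opens the purge and must not happen (more than 0.008 fails).
- vial_a: Loose stoppered sample vial, 26 mm in diameter, 95 mm high, standing to the left of the selector. Origin: centre of its underside. Not to be moved.
- vial_b: The same kind of vial, to the right of the selector, on the robot's side. Not to be moved.
- flypad: White sorting pad, 100 by 130 by 24 mm, flat on the bench to the right of the selector. Origin: centre of its underside. Not to be moved.

How it is judged:
On the way, in this order (a step that is already met when the one before it is completed fails the run):
1. the lever is across on the right, still by the cross slot (value of joint lever_across above 0.27 rad and value of joint lever_fore below 0.2 rad), for 0.05 s.
2. the lever is forward in the third slot (value of joint each of lever_across, lever_fore above 0.3 rad), for 0.2 s.
At the end, for the whole second after the job is handed in: The lever rests in the third slot (far right): lever_across and lever_fore both above 0.30 rad (stops at 0.38), at rest, knob down (under 4 mm), vials upright, and vials and pad within 20 mm of where they started (all of step 2 and value of joint knob_lift below 0.004 m and velocity of joint lever_fore between -0.05 and 0.05 rad/s and distance of each of vial_a, vial_b, flypad from where it was at the start of the episode below 0.02 m and angle between each of vial_a, vial_b's own z axis and vertical below 0.2 rad); the robot touches nothing.
It fails at once if the knob was pulled up more than 8 mm (value of joint knob_lift above 0.008 m).
It fails at once if the lever went into the fourth slot (near right) (value of joint lever_across above 0.2 rad and value of joint lever_fore below -0.2 rad).
It fails at once if a vial or the pad was moved more than 20 mm, lifted or tipped (distance of any of vial_a, vial_b, flypad from where it was at the start of the episode above 0.02 m or angle between any of vial_a, vial_b's own z axis and vertical above 0.2 rad).
It also fails if it takes over 64 s, if anything falls off the work surface, if the arm or the gripper's body presses on something with over 40 N, if the wrist force passes 120 N, or if a joint passes its speed limit or range.

## Robot

A 6-joint arm with a two-finger parallel gripper is mounted at the origin on the work surface. World frame = base frame: x ahead of the robot, y to its left, z up, the work surface at z = 0. Lengths are in m, angles in rad, forces in N, time in s.
With the tool pointing down it reaches from about 0.375 to 0.9 m from the base axis. Payload 3.1 kg.
Tool frame: the origin (TCP) lies at the centre of the arm's flange, where the gripper is bolted on; the fingertips stand 173 mm ahead of it and the grasp point (between the pads) lies 155 mm ahead of it (tip_extent is the distance from the TCP to the fingertips, in m); z points along the fingers, y is the direction in which the jaws open and shut (so a half turn about z gives the same grasp; the last joint's range is limited). The gripper opens to 85 mm and grips with 20 to 120 N. Pads are 22 mm wide; open, the fingers measure 114 mm over their backs; the gripper's body (76 mm by 85 mm) begins 54 mm behind the grasp point. The pads swing forward as they close: fully open they stand 13 mm farther back than shut.
Start: joints at [1.141, 0.527, 1.433, -0, 1.181, -0.178], TCP at [0.155, 0.605, 0.405] pointing down, gripper open.
Joint ranges: [-3.08, 3.08], [-0.75, 2.2], [0.22, 2.44], [-1.43, 4.57], [0, 2.65], [-2.85, 2.85]. Speed limits (rad/s): [2.79, 2.79, 3.14, 3.14, 3.14, 3.14].

## Interface

Orientations are given as a unit quaternion [x, y, z, w].
In Python, from station import sense, snapshot, sign_off, tip_extent gives the robot as it stands. The module is installed in compiled form; this text tells all that it offers.
- The arm moves only by the tool servo_tool, never from a script. Its argument "rows" is a list of rows, each a list of 3 entries, a list of its own where there are three numbers: the shift along the tool's x, y, z in mm, then the turn about the tool's z in degrees, then the opening, from -1 (shut) to 1 (fully open), so that 0 is half open. A call has 1 to 8 rows; each row is the pose to reach, as a shift and turn from the pose measured when the call began, along the tool's axes at that moment; what a row does not reach only later rows make up. A row lasts 1/10 s, in which the tool goes at most 50 mm and 8.59 degrees, less where a joint would pass 70% of its speed; a pose out of reach is approached as far as the arm can. A call with a gripper value outside its range is refused whole. The fingers move at their own pace and stop on an object; "force" is the grip in N (left out, the last holds). Time passes only in rows, so rows that repeat a pose let the fingers close. It gives the time, the measured TCP pose, the force and the opening at its end, in the units of the state.
- sense(): the state, without advancing time (a new reading comes with each control period).
- snapshot(name): name is "side" or "top" or "wrist"; returns a dict with "image" (400x640x3 uint8, blue, green, red), "z_map" (400x640 float32, m along the optical axis (not along the pixel's ray), 0 where there is no reading), "vertical_fov" (degrees; the focal length in pixels is half the picture's height over the tangent of half this angle, whatever the lens; pixels are square), "cx", "cy" (the principal point, pixels), "k1" (the pictures are not rectified: a ray, as slopes to the right and down, at radius r is drawn at 1 + k1 r^2 times it, then the intrinsics apply), "cam_to_world" (4x4, takes a point from camera to world coordinates). Camera axes: x right, y down, z forward; pixel columns grow to the right and rows downward; lengths in m; the calibration is good to about 2 mm. A picture is of the moment at which its call begins.
- sign_off(): hands the job in, once; it reports no verdict.
The state is a dict: "t": time; "q": joint angles; "qd": joint speeds; "tau": joint torques, N m; "tcp_pos": TCP position; "tool_rot": TCP orientation; "force": force on the tool from outside, world axes, zero at the start; "ft_torque": the same for the moment, N m; "finger_gap": opening from 0.0 (shut) to 1.0 (fully open).
Only numpy, scipy, OpenCV 4.12 (cv2) and the standard library are available. Lean on these libraries where they do the work, as an engineer would, in place of code of your own. Each camera call takes 0.05 s, during which the arm holds its last target. There are 200 camera calls.

## Working session

There is one attempt and no reset: what is moved stays moved. The work goes in short steps, Python scripts to look and compute and a tool call to move; the robot and the scene stay as the last step left them, time stands still between calls to the robot, and variables do not carry over. Pictures are saved under pics/ and viewed, about 8 in all and at most 12, crops included, and the job is handed in when it is done.

Besides the shell and the picture viewer there is one more tool, called after "Request:" as name([rows], argument=value, ...), one row to a line, values as JSON. servo_tool: Moves the arm, as the interface text tells. Its arguments: {"type":"object","properties":{"rows":{"type":"array"},"force":{"type":"number"}},"required":["rows"]}

```bash
mkdir -p pics; cat > h.py <<'E'
import numpy as np, cv2
from station import sense, snapshot
def K(s):
    h=s["image"].shape[0]; return h/2/np.tan(np.radians(s["vertical_fov"])/2)
def ray(s,u,v):
    f=K(s); m=np.array([[[f,0,s["cx"]],[0,f,s["cy"]],[0,0,1]]])[0]
    p=cv2.undistortPoints(np.array([[[u,v]]],float),m,np.array([s["k1"],0,0,0,0.]))[0,0]
    T=np.array(s["cam_to_world"]); return T[:3,3],T[:3,:3]@np.array([p[0],p[1],1])
def onz(s,u,v,z):
    o,d=ray(s,u,v); return o+d*(z-o[2])/d[2]
def dep(s,u,v):
    o,d=ray(s,u,v); return o+d*float(s["z_map"][int(v),int(u)])
def meet(a,b):
    (o,d),(p,e)=a,b; t=np.linalg.lstsq(np.c_[d,-e],p-o,rcond=None)[0]
    A=o+d*t[0];B=p+e*t[1]; return (A+B)/2,np.linalg.norm(A-B)
E
python3 - <<'E'
from h import *
import pickle
S={n:snapshot(n) for n in("side","top")}
pickle.dump(S,open("s0.pkl","wb"))
for n in S:
    cv2.imwrite(f"pics/{n}0.png",S[n]["image"]); s=S[n]; print(n,s["vertical_fov"],s["cx"],s["cy"],s["k1"],np.round(s["cam_to_world"],3).tolist())
print(sense())
E
```

```text
side 45.50375890031666 319.3880113837368 197.01557857405334 -0.10126588887548842 [[0.752, -0.419, 0.51, 0.089], [-0.66, -0.485, 0.574, -0.548], [0.006, -0.768, -0.641, 0.697], [0.0, 0.0, 0.0, 1.0]]
top 52.236169822455025 317.925142000427 203.84405239648697 -0.05272835704616129 [[-0.029, -0.994, 0.105, 0.487], [-1.0, 0.029, 0.004, 0.007], [-0.007, -0.105, -0.994, 1.052], [0.0, 0.0, 0.0, 1.0]]
{'t': 0.1, 'q': array([ 1.14153008e+00,  5.28365127e-01,  1.43379661e+00, -3.15144577e-06,
        1.18141070e+00, -1.78535845e-01]), 'qd': array([ 1.03615110e-05, -1.57381273e-03, -2.87437029e-03, -6.46839924e-05,
       -1.07715075e-03,  4.81333253e-04]), 'tau': array([-2.61692512e-04, -4.43302703e+01, -1.78586733e+01, -2.37730283e-04,
        3.88928820e-03,  1.66789283e-05]), 'tcp_pos': array([0.15492801, 0.60516335, 0.40382896]), 'tool_rot': array([ 1.25036421e-01,  9.92151659e-01, -9.44970458e-04, -2.94830482e-04]), 'force': array([-0.04369078,  0.38338823, -0.28005214]), 'ft_torque': array([ 0.01262672,  0.01226865, -0.00042491]), 'finger_gap': 0.9998945678488717}
```

View pics/top0.png

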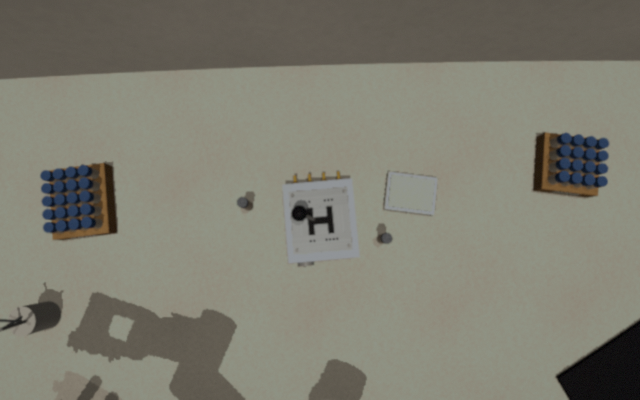

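View pics/side0.png

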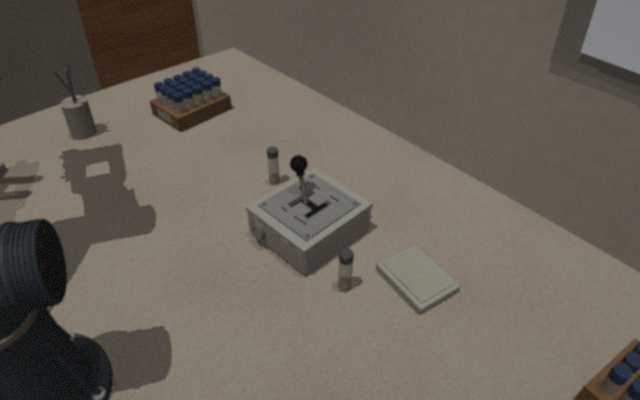

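The top view shows the box at about (320,220), knob at (299,213) over the far-left slot, vials at (245,202) and (385,238), and the pad at (411,193). In the side view the knob is at (299,164). Next I'll measure them.

```bash
python3 - <<'E'
from h import *
import pickle
S=pickle.load(open("s0.pkl","rb")); t,s=S["top"],S["side"]
# world points from depth in box region
pts=[];
for v in range(165,280):
    for u in range(270,372):
        p=dep(t,u,v)
        if .07<p[2]<.09: pts.append(p)
pts=np.array(pts); r=cv2.minAreaRect((pts[:,:2]*1000).astype(np.float32)); print("plate depth",r,np.median(pts[:,2]))
def dark(s,u0,u1,v0,v1,th):
    g=s["image"][v0:v1,u0:u1].max(2); n,l,st,c=cv2.connectedComponentsWithStats((g<th).astype(np.uint8))
    for i in range(1,n):
        if st[i,4]>15: print(st[i]+[u0,v0,0,0,0],c[i]+[u0,v0])
print("top");dark(t,288,352,190,252,45)
print("side");dark(s,285,335,145,230,45)
K0=meet(ray(t,299,213),ray(s,299,164)); print("knob",K0)
for n,(a,b) in dict(vialA=((243,202),(272,151)),vialB=((386,238),(346,256))).items():
    print(n,meet(ray(t,*a),ray(s,*b)),onz(t,*a,.095))
print("pad",onz(t,411,193,.024), dep(t,411,193))
# corners of box top in both views
for c in [(284,183),(351,178),(358,257),(289,263)]: print(onz(t,*c,.08))
cv2.imwrite("pics/crop.png",np.hstack([cv2.resize(t["image"][170:270,270:370],(600,600),interpolation=2)[:, :400*1], cv2.resize(s["image"][140:270,240:370],(400,600),interpolation=2)]))
E
```

```text
plate depth ((551.7080688476562, 7.536102294921875), (190.48170471191406, 170.30477905273438), 3.407792568206787) 0.07917678244021914
top
[292 206  20  14 202] [300.71287129 212.49009901]
[309 207  24  27 209] [322.25837321 221.23444976]
side
[291 156  16  22 222] [298.47747748 164.72522523]
[306 201  21  16 117] [314.37606838 207.96581197]
knob (array([0.5648282 , 0.05220883, 0.14362625]), np.float64(0.003398026742515926))
vialA (array([0.59847998, 0.18868063, 0.08926414]), np.float64(0.0006860007531067648)) [0.59753573 0.18779564 0.095     ]
vialB (array([ 0.50429991, -0.14920265,  0.08436782]), np.float64(0.003104410961986541)) [ 0.5029221  -0.14649437  0.095     ]
pad [ 0.61629819 -0.2268306   0.024     ] [ 0.6166098  -0.22739201  0.02152949]
[0.64249274 0.09096326 0.08      ]
[ 0.64990802 -0.07099768  0.08      ]
[ 0.46033836 -0.08060687  0.08      ]
[0.45089726 0.08298352 0.08      ]
```

Request:
servo_tool([
  [[-572, -420, 0], 0, -1],
  [[-572, -420, 0], -17.7, -1],
  [[-572, -420, 0], -17.7, -1],
  [[-572, -420, 0], -17.7, -1],
  [[-572, -420, 0], -17.7, -1],
  [[-572, -420, 0], -17.7, -1],
  [[-572, -420, 0], -17.7, -1],
  [[-572, -420, 0], -17.7, -1],
])

```text
t: 0.9
tcp_pos: [0.4055, 0.2992, 0.4044]
tool_rot: [-0.029, 1.0, -0.001, -0.001]
force: [1.5, -0.4, -0.6]
finger_gap: 0.001
```

Request:
servo_tool([
  [[-185, -255, 0], 0, -1],
  [[-185, -255, 0], 0, -1],
  [[-185, -255, 0], 0, -1],
  [[-185, -255, 0], 0, -1],
  [[-185, -255, 0], 0, -1],
  [[-185, -255, 0], 0, -1],
  [[-185, -255, 0], 0, -1],
  [[-185, -255, 0], 0, -1],
])

```text
t: 1.7
tcp_pos: [0.6064, 0.0531, 0.4039]
tool_rot: [-0.027, 1.0, -0.001, -0.001]
force: [-0.5, 0.4, 0.4]
finger_gap: -0.001
```

```bash
python3 - <<'E'
from h import *
import pickle
from station import tip_extent
S={n:snapshot(n) for n in("wrist","side")}; pickle.dump(S,open("s1.pkl","wb"))
s=S["wrist"]; cv2.imwrite("pics/w1.png",s["image"]); print(np.round(s["cam_to_world"],3).tolist()); q=sense(); print(q["tcp_pos"],q["tool_rot"],tip_extent if not callable(tip_extent) else tip_extent())
E
```

```text
[[-0.055, 0.943, 0.328, 0.522], [0.998, 0.052, 0.017, 0.048], [-0.001, 0.328, -0.945, 0.374], [0.0, 0.0, 0.0, 1.0]]
[0.60416203 0.05589211 0.40387987] [-2.89655079e-02  9.99578252e-01 -3.73065844e-04 -2.04387880e-03] 0.1734
```

View pics/w1.png

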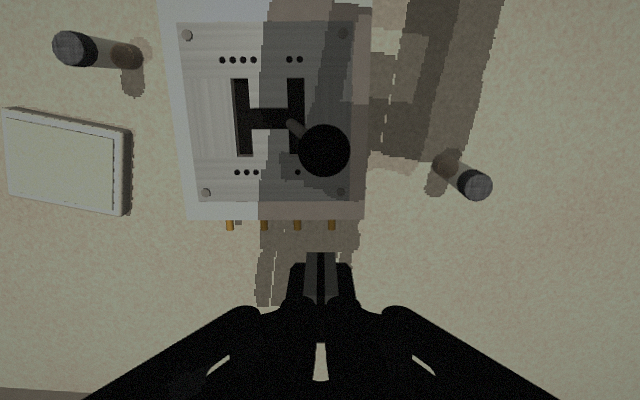

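The knob is at (324,150), the H centre near (269,117), and the plate screws near (187,35), (343,33), (206,192) and (341,190). The shut fingers are at (321,280).

```bash
python3 - <<'E'
from h import *
import pickle
w=pickle.load(open("s1.pkl","rb"))["wrist"]; S=pickle.load(open("s0.pkl","rb"))
y=np.radians(3.4); R=np.array([[np.cos(y),np.sin(y)],[-np.sin(y),np.cos(y)]]); C=np.array([.5517,.0075])
P=[onz(w,*c,.08)[:2] for c in [(187,35),(343,33),(206,192),(341,190)]]
print("screws sel mm",[np.round(R@(p-C)*1e3,1) for p in P], np.mean(P,0))
print("H",onz(w,269,117,.08))
for a in (ray(S["top"],299.5,212.5),ray(S["side"],298.5,164)):
    k,e=meet(ray(w,324,150),a); print("knob",k,e,np.round(R@(k[:2]-C)*1e3,1))
E
```

```text
screws sel mm [array([-65.3, -64.7]), array([-65.8,  60. ]), array([ 66.7, -64.3]), array([65.2, 60.4])] [0.55201232 0.00536178]
H [0.55119792 0.00512952 0.08      ]
knob [0.56432023 0.05219793 0.14739338] 0.0006287454053734738 [15.2 43.9]
knob [0.56547472 0.05240968 0.14327076] 0.0006688199369274724 [16.4 44. ]
```

Request:
servo_tool([
  [[0, 0, 50], 0, -1],
  [[0, 0, 100], 0, -1],
  [[0, 0, 107], 0, -1],
  [[0, 0, 107], 0, -1],
])

```text
t: 2.2
tcp_pos: [0.6024, 0.0574, 0.2958]
tool_rot: [-0.03, 1.0, 0.0, -0.004]
force: [-0.3, -0.6, 1.1]
finger_gap: -0.001
```

Request:
servo_tool([
  [[6, 0, 0], 0, -1],
  [[10, 0, 0], 0, -1],
  [[13, 0, 0], 0, -1],
  [[16, 0, 0], 0, -1],
  [[19, 0, 0], 0, -1],
  [[21, 0, 0], 0, -1],
  [[21, 0, 0], 0, -1],
  [[21, 0, 0], 0, -1],
])

```text
t: 3.0
tcp_pos: [0.5813, 0.056, 0.2958]
tool_rot: [-0.03, 1.0, -0.0, -0.005]
force: [1.4, 0.5, 1.2]
finger_gap: 0.001
```

```bash
cat >> h.py <<'E'
y=np.radians(3.4); R=np.array([[np.cos(y),np.sin(y)],[-np.sin(y),np.cos(y)]]); C=np.array([.552,.0065])
def sel(p): return np.round(R@(np.array(p)[:2]-C)*1e3,1)
def blob(s,u0,u1,v0,v1,th=45):
    g=s["image"][v0:v1,u0:u1].max(2); n,l,st,c=cv2.connectedComponentsWithStats((g<th).astype(np.uint8))
    return [(st[i].tolist(),np.round(c[i]+[u0,v0],1)) for i in range(1,n) if st[i,4]>15]
def look(i):
    import pickle
    S={n:snapshot(n) for n in("wrist","side","top")}; pickle.dump(S,open(f"s{i}.pkl","wb"))
    cv2.imwrite(f"pics/m{i}.png",np.hstack([cv2.resize(S["wrist"]["image"],(480,300)),cv2.resize(S["side"]["image"][130:255,235:368],(319,300))]))
    q=sense(); print(q["t"],"tcp sel",sel(q["tcp_pos"]),np.round(q["tcp_pos"],4),np.round(q["force"],1))
E
python3 -c "
from h import *
look(2)"
```

```text
3.15 tcp sel [32.3 47.7] [0.5814 0.0561 0.2957] [ 1.4 -0.  -0.2]
```

View pics/m2.png

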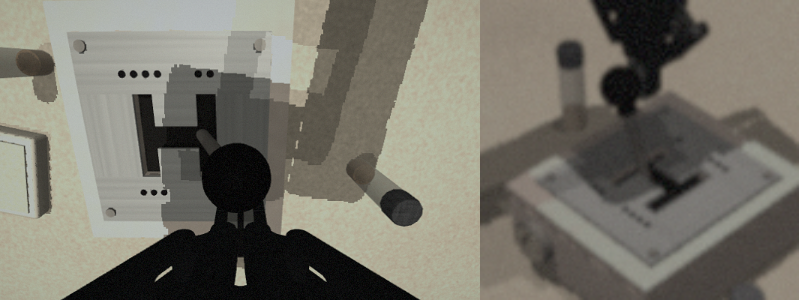

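The knob is at (237,177) in the picture, which is (316,236) at full size, touching the fingers. The stem leaves at the cross slot.

```bash
python3 - <<'E'
from h import *
import pickle
S=pickle.load(open("s2.pkl","rb"))
w=S["wrist"]; print("knob",sel(onz(w,316,236,.146)))
for x in blob(S["side"],275,345,130,230): print(x)
for px in [(614/1,0)]: pass
r=ray(w,316,236)
# side crop knob (620,87)->
u=235+(620-480)*133/319; v=130+87*125/300; print(u,v); k,e=meet(r,ray(S["side"],u,v)); print(k,e,sel(k))
print("H", sel(onz(w,175*4/3,137*4/3,.08)))
E
```

```text
knob [ 3.2 45.5]
([7, 0, 47, 49, 1165], array([302.8, 148.4]))
([30, 65, 21, 22, 141], array([312.7, 206.4]))
293.36990595611286 166.25
[0.55312055 0.05227772 0.1440157 ] 0.0005868776027901632 [ 3.8 45.6]
H [-0.  -3.1]
```

Request:
servo_tool([
  [[2, 0, 0], 0, -1],
  [[3, 0, 0], 0, -1],
  [[3, 0, 0], 0, -1],
  [[-5, 0, 0], 0, -1],
  [[-12, 0, 0], 0, -1],
  [[-12, 0, -45], 0, -1],
  [[-12, 0, -70], 0, -1],
  [[-12, 0, -70], 0, -1],
])

```text
t: 3.95
tcp_pos: [0.5959, 0.0568, 0.3693]
tool_rot: [-0.03, 1.0, -0.0, -0.001]
force: [0.2, 0.1, -0.5]
finger_gap: 0.002
```

Request:
servo_tool([
  [[22, 44, 0], 0, -1],
  [[44, 44, 0], 0, -1],
  [[44, 44, 0], 0, -1],
  [[44, 44, 0], 0, -1],
])

```text
t: 4.35
tcp_pos: [0.5495, 0.0982, 0.3688]
tool_rot: [-0.03, 1.0, -0.001, -0.001]
force: [0.3, -0.8, 0.1]
finger_gap: -0.003
```

```bash
python3 -c "
from h import *
look(3)"
```

```text
4.5 tcp sel [ 3.8 91. ] [0.5504 0.0976 0.369 ] [-0.2  0.8  0. ]
```

View pics/m3.png

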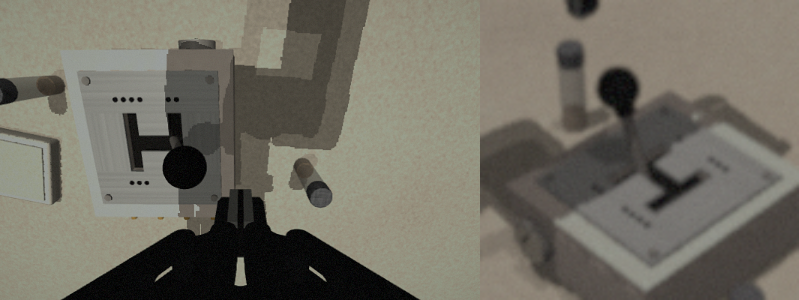

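The knob is at (184,167), full size (245,223), and the finger is clear to its left.

```bash
python3 - <<'E'
from h import *
import pickle
S=pickle.load(open("s3.pkl","rb"))
u=235+(618-480)*133/319; v=130+90*125/300
k,e=meet(ray(S["wrist"],245.5,223),ray(S["side"],u,v)); print(k,e,sel(k),sel(onz(S["wrist"],245.5,223,.146)))
E
```

```text
[0.55008583 0.05053175 0.143747  ] 0.001512614754776398 [ 0.7 44.1] [ 0.5 44.3]
```

Request:
servo_tool([
  [[3, 0, 40], 0, -1],
  [[3, 0, 72], 0, -1],
  [[3, 0, 72], 0, -1],
  [[3, -10, 72], 0, -1],
  [[3, -18, 72], 0, -1],
  [[3, -26, 72], 0, -1],
  [[3, -34, 72], 0, -1],
  [[3, -42, 72], 0, -1],
])

```text
t: 5.3
tcp_pos: [0.551, 0.055, 0.2999]
tool_rot: [-0.029, 1.0, -0.0, 0.002]
force: [-1.3, 5.9, 16.7]
finger_gap: 0.005
```

Request:
servo_tool([
  [[0, -8, 0], 0, -1],
  [[0, -16, 0], 0, -1],
  [[0, -24, 0], 0, -1],
  [[0, -32, 0], 0, -1],
  [[0, -40, 0], 0, -1],
  [[0, -40, 0], 0, -1],
])

```text
t: 5.9
tcp_pos: [0.5535, 0.0136, 0.2996]
tool_rot: [-0.029, 1.0, -0.001, 0.002]
force: [-0.6, -0.3, 0.5]
finger_gap: -0.001
```

```bash
python3 -c "
from h import *
look(4)"
```

```text
6.05 tcp sel [1.6 8.2] [0.5531 0.0148 0.2994] [-0.7  0.3 -0.6]
```

View pics/m4.png

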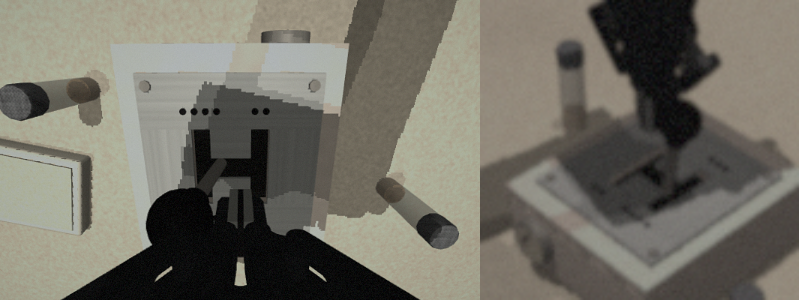

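The knob is at (180,222), full size (240,296), right of the fingers. I'll check whether it is still in the cross slot.

```bash
python3 - <<'E'
from h import *
import pickle
S=pickle.load(open("s4.pkl","rb"))
u=235+(681-480)*133/319; v=130+122*125/300
for w in [(240,296),(237,292)]:
  k,e=meet(ray(S["wrist"],*w),ray(S["side"],u,v)); print(k,e,sel(k),sel(onz(S["wrist"],*w,.153)))
im=S["wrist"]["image"]; cv2.imwrite("pics/w4.png",cv2.resize(np.clip(im[150:400,150:470].astype(float)*2.5,0,255).astype(np.uint8),(640,500)))
E
```

```text
[ 0.55565974 -0.0207453   0.1498585 ] 0.0012080153163161293 [  2.  -27.4] [  0.5 -26.7]
[ 0.55401176 -0.02190984  0.15070107] 0.00021732835195118462 [  0.3 -28.5] [ -1.4 -27.8]
```

View pics/w4.png

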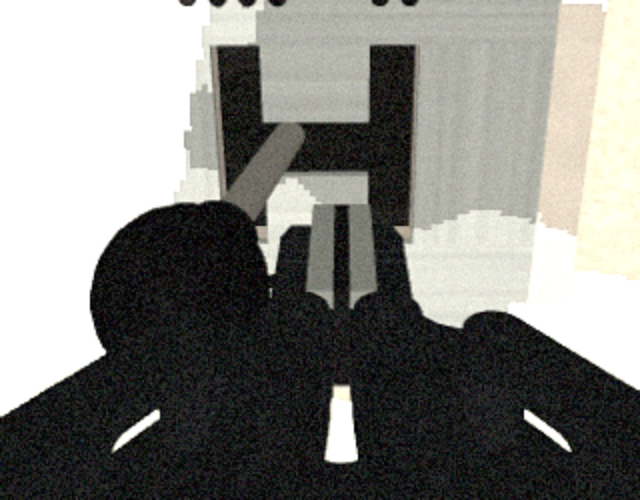

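Request:
servo_tool([
  [[0, -5, 0], 0, -1],
  [[0, -10, 0], 0, -1],
  [[0, -14, 0], 0, -1],
  [[0, -17, 0], 0, -1],
  [[0, -18, 0], 0, -1],
  [[0, -18, 0], 0, -1],
])

```text
t: 6.65
tcp_pos: [0.5541, -0.0034, 0.2994]
tool_rot: [-0.029, 1.0, -0.0, 0.002]
force: [-0.2, 0.9, -0.2]
finger_gap: -0.002
```

```bash
python3 -c "
from h import *
look(5)"
```

```text
6.8 tcp sel [ 1.7 -9.9] [ 0.5543 -0.0033  0.2996] [-0.3  0.2  1.5]
```

View pics/m5.png

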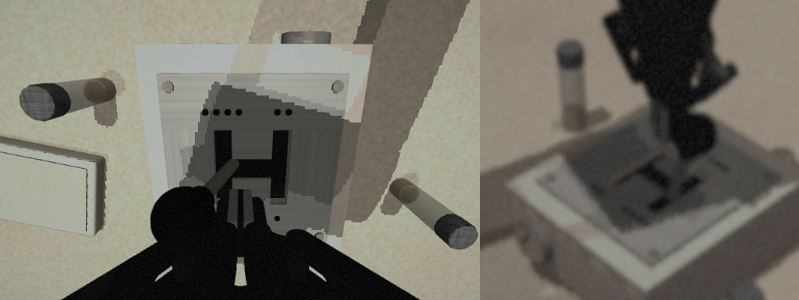

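```bash
python3 - <<'E'
from h import *
import pickle
S=pickle.load(open("s5.pkl","rb"))
u=235+(694-480)*133/319; v=130+135*125/300
for w in [(244,291),(241,291)]:
  k,e=meet(ray(S["wrist"],*w),ray(S["side"],u,v)); print(k,e,sel(k),sel(onz(S["wrist"],*w,.146)))
for n,p in dict(slotL=(215,165),slotR=(232,180),stem1=(237,163),outL=(289,180)).items(): print(n,sel(onz(S["wrist"],p[0]*4/3,p[1]*4/3,.08)))
im=S["wrist"]["image"]; cv2.imwrite("pics/w5.png",cv2.resize(np.clip(im[150:400,150:470].astype(float)*2.5,0,255).astype(np.uint8),(640,500)))
E
```

```text
[ 0.55538891 -0.03654169  0.14676481] 0.001607556840760506 [  0.8 -43.2] [  2.3 -43.6]
[ 0.55455949 -0.03754187  0.1478893 ] 0.0017933130690558643 [ -0.1 -44.1] [  2.3 -44.9]
slotL [ -3.1 -31.1]
slotR [ 10.4 -17.4]
stem1 [ -4.9 -13.2]
outL [10.5 30.2]
```

View pics/w5.png

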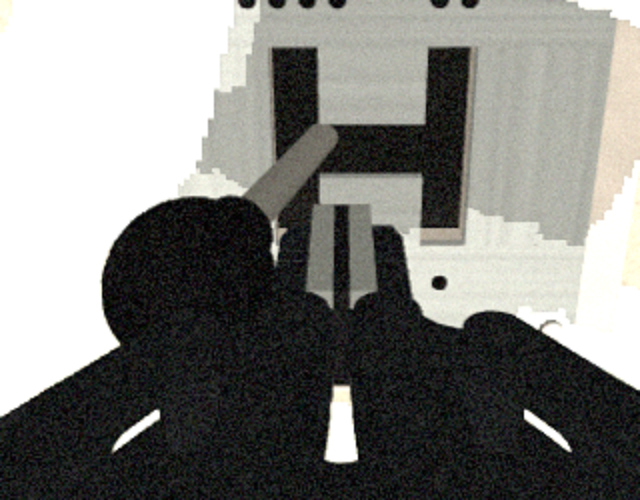

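The knob is at sel y of about -44, which is 0.33 rad. I'll nudge it about 3 mm more to sit squarely in the right slot.

Request:
servo_tool([
  [[0, -1, 0], 0, -1],
  [[0, -2, 0], 0, -1],
  [[0, -3, 0], 0, -1],
  [[0, -3, 0], 0, -1],
])

```text
t: 7.2
tcp_pos: [0.5545, -0.0063, 0.2996]
tool_rot: [-0.029, 1.0, -0.001, 0.002]
force: [-0.1, 0.6, -1.4]
finger_gap: 0.002
```

Request:
servo_tool([
  [[0, 6, 0], 0, -1],
  [[0, 12, 0], 0, -1],
  [[0, 12, -40], 0, -1],
  [[0, 12, -70], 0, -1],
  [[25, -15, -70], 0, -1],
  [[47, -34, -70], 0, -1],
  [[47, -34, -70], 0, -1],
  [[47, -34, -70], 0, -1],
])

```text
t: 8.0
tcp_pos: [0.5092, -0.043, 0.3697]
tool_rot: [-0.029, 1.0, -0.001, 0.003]
force: [-0.1, 1.7, 0.5]
finger_gap: 0.005
```

```bash
python3 - <<'E'
from h import *
look(6)
import pickle
S=pickle.load(open("s6.pkl","rb")); w=S["wrist"]; cv2.imwrite("pics/w6.png",w["image"])
E
```

```text
8.15 tcp sel [-44.9 -46.3] [ 0.5099 -0.0424  0.3695] [-0.4 -0.1 -0.9]
```

View pics/m6.png

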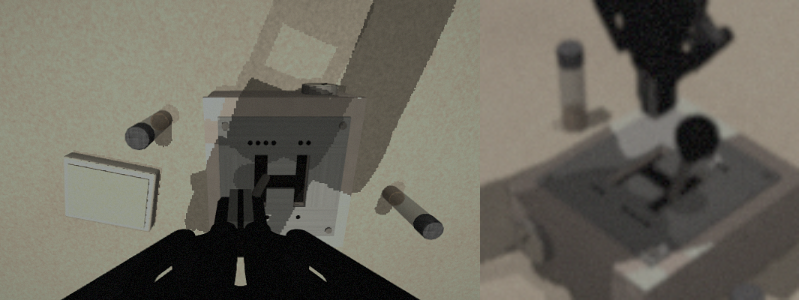

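```bash
python3 - <<'E'
from h import *
import pickle
s=pickle.load(open("s6.pkl","rb"))["side"]
u=235+(697-480)*133/319; v=130+138*125/300; print(sel(onz(s,u,v,.1455)))
u=235+(691-480)*133/319; v=130+137*125/300; print(sel(onz(s,u,v,.1455)))
E
```

```text
[ -0.1 -46.6]
[ -2.5 -42.5]
```

Request:
servo_tool([
  [[0, 0, 40], 0, -1],
  [[0, 0, 78], 0, -1],
  [[0, 0, 78], 0, -1],
  [[-8, 0, 78], 0, -1],
  [[-16, 0, 78], 0, -1],
  [[-22, 0, 78], 0, -1],
  [[-28, 0, 78], 0, -1],
  [[-34, 0, 78], 0, -1],
])

```text
t: 8.95
tcp_pos: [0.545, -0.0404, 0.2928]
tool_rot: [-0.03, 1.0, -0.001, 0.003]
force: [-0.1, -0.8, 1.7]
finger_gap: -0.002
```

Request:
servo_tool([
  [[-5, 0, 0], 0, -1],
  [[-10, 0, 0], 0, -1],
  [[-15, 0, 0], 0, -1],
  [[-20, 0, 0], 0, -1],
  [[-23, 0, 0], 0, -1],
  [[-23, 0, 0], 0, -1],
])

```text
t: 9.55
tcp_pos: [0.5688, -0.039, 0.2931]
tool_rot: [-0.03, 1.0, -0.001, 0.004]
force: [-1.5, -0.3, -0.3]
finger_gap: 0.001
```

```bash
python3 -c "
from h import *
look(7)"
```

```text
9.7 tcp sel [ 13.8 -46.5] [ 0.5685 -0.0391  0.2933] [-0.1 -0.6 -1.1]
```

View pics/m7.png

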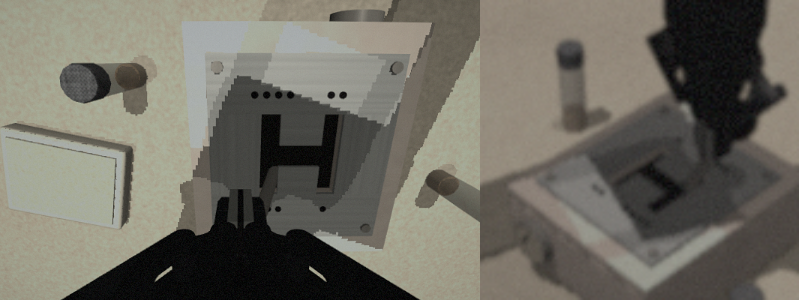

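Request:
servo_tool([
  [[-1, 0, 0], 0, -1],
  [[-2, 0, 0], 0, -1],
  [[-3, 0, 0], 0, -1],
  [[-4, 0, 0], 0, -1],
  [[-4, 0, 0], 0, -1],
])

```text
t: 10.2
tcp_pos: [0.5725, -0.0388, 0.2932]
tool_rot: [-0.03, 1.0, -0.001, 0.004]
force: [-1.0, 0.4, -0.9]
finger_gap: -0.001
```

Request:
servo_tool([
  [[6, 0, 0], 0, -1],
  [[14, 0, 0], 0, -1],
  [[14, 0, -45], 0, -1],
  [[14, 0, -90], 0, -1],
  [[60, 30, -110], 0, -1],
  [[105, 60, -110], 0, -1],
  [[140, 90, -110], 0, -1],
  [[140, 90, -110], 0, -1],
])

```text
t: 11.0
tcp_pos: [0.4205, 0.0453, 0.4016]
tool_rot: [-0.031, 1.0, -0.0, 0.002]
force: [-0.0, 0.7, -0.0]
finger_gap: 0.001
```

```bash
python3 - <<'E'
from h import *
look(8)
import pickle
S=pickle.load(open("s8.pkl","rb")); t,s=S["top"],S["side"]
print(blob(t,285,360,180,260)); print(blob(s,280,375,140,240))
a=cv2.resize(t["image"][160:280,230:450],(440,240),interpolation=2); b=cv2.resize(s["image"][130:250,240:420],(360,240),interpolation=2)
cv2.imwrite("pics/f8.png",np.clip(np.hstack([a,b]).astype(float)*1.6,0,255).astype(np.uint8))
E
```

```text
11.15 tcp sel [-123.1   43.9] [0.4265 0.043  0.4025] [-0.6 -0.6  0.4]
[([46, 9, 13, 15, 157], array([336.9, 195.7])), ([23, 28, 25, 27, 309], array([319.4, 220.8]))]
[([54, 32, 17, 19, 226], array([341.6, 180.2])), ([20, 56, 22, 21, 159], array([310.6, 206.5]))]
```

View pics/f8.png

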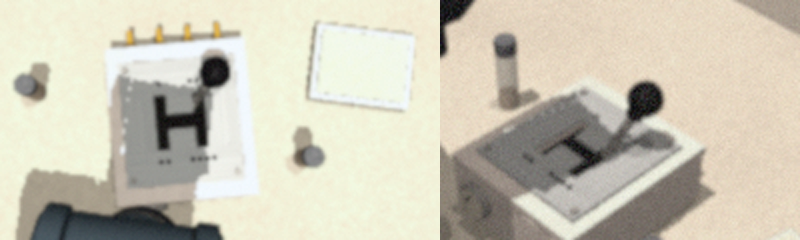

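The lever stands forward and right over slot 3, with its knob at (215,72) left and (646,99) right. The vials and pad are in place and the hand is clear. Next I'll put numbers on it.

```bash
python3 - <<'E'
from h import *
import pickle
S=pickle.load(open("s8.pkl","rb")); S0=pickle.load(open("s0.pkl","rb")); t,s=S["top"],S["side"]
k,e=meet(ray(t,337.2,195.3),ray(s,341.8,179.5)); r=sel(k); h=k[2]*1e3-20
print(k,e,r,"fore",np.arctan2(r[0],h),"across",np.arctan2(-r[1],h),"len",np.hypot(np.hypot(*r),h))
for n,c in dict(t=(337.2,195.3)).items(): print(sel(onz(t,*c,.138)))
print(sel(onz(s,341.8,179.5,.138)))
for b in [(232,258,190,215),(375,398,226,250),(380,445,165,220)]:
    u0,u1,v0,v1=b; d=cv2.phaseCorrelate(*[np.float64(cv2.cvtColor(x["image"][v0:v1,u0:u1],cv2.COLOR_BGR2GRAY)) for x in(S0["top"],t)]); print(np.round(d[0],2))
E
```

```text
[ 0.60193722 -0.0339706   0.13674073] 0.0006310539329937943 [ 47.4 -43.4] fore 0.3856920653549245 across 0.35593060958489203 len 133.26184017889807
[ 47.1 -43.1]
[ 46.5 -44.6]
[0.43 0.36]
[0.1  0.03]
[-0.01  0.  ]
```

```bash
python3 -c "
from station import sign_off,sense
q=sense();print(q['t'],q['force'],abs(q['qd']).max());print(sign_off())"
```

```text
11.15 [-0.58871338 -0.55242846  0.44179556] 0.052427037028706415
the job is handed in; nothing more can be done
None
```

I moved the lever to slot 3 with three pushes of the shut fingers: back to the cross slot, across to the right, then forward. I handed the job in at 11.15 s; no verdict was reported.

- **Lever:** two-view measurement before handing in put the knob 47 mm forward, 43–45 mm to the right and 137 mm high. That is lever_fore of about 0.36–0.38 and lever_across of about 0.33–0.36, both above 0.30. The computed pivot-to-knob distance was 133 mm against the 135 mm given, so I saw no sign of the knob being raised.
- **Vials and pad:** in the top view they shifted less than 0.6 pixel, about 1.5 mm, which is measurement noise.
- **Hand:** it was clear of everything, with force readings under 1 N. The arm was still settling slightly at hand-in, with joint speeds up to 0.05 rad/s.
- **Disagreements:** the force reading showed about 17 N for one moment early in the sideways push, upward on the tool, so pressing the knob down rather than lifting it. It was back under 1 N by the end of the next move. My gate-centre estimates differed by about 2 mm between views.

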